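Show the tall culture flask to the inspection camera

TASK

Press the inspection station's start button fully down and let it come up, then take the tall culture flask (the other two are short) out of the rack and hold it up to the camera. Present it cap uppermost, with the middle of its body on the lens axis 150 mm in front of the lens and a broad face square to the lens, which looks slightly downward, so the flask leans to match. Do not put it down: finish while holding it there still, in free air, and leave the camera's tilt, the two short flasks, the microplate and the carton as they are.

Things in the scene. Friction and masses are not known exactly. Their poses are not given: they have to be found in the camera images.
- flask: Tall flask: clear rigid body 25 (x) x 50 (y) x 85 mm (z), on it a neck 18 mm across, 8 mm high, and a round blue cap 28 mm across, 22 mm high (about 70 g). Origin: centre of the underside; x square to its two broad faces (either may face the camera), z up to the cap. Starts upright in any one of the rack's three slots, cap top 121 mm above the table, 25 mm higher than the others.
- flask_mid (a point): Middle of the tall flask's body, 42.5 mm above its underside; axes as the flask.
- flask_cap (a point): Middle of the tall flask's cap, 104 mm above its underside, 61.5 mm above flask_mid: the place to grip it, from above, fingers closing in any direction (neighbours stand along the rack's y). Axes as the flask.
- rack: White fixed rack 66 (x) x 237 (y) x 45 mm high with three open slots in a row along its y, 75 mm between centres, each 29 x 54 mm, floor 6 mm above the table. Flasks have 2 mm of play each side and their broad faces square to the rack's x. Lift a flask straight up over 45 mm to clear it. Origin: centre of the underside.
- station: Inspection station, fixed: aluminium foot plate 12 mm thick, 120 mm wide, from 90 mm before its origin (towards the robot) to 260 mm behind it; a post 200 mm behind the origin carries the camera head in a fork. x points from the front end to the post, z up; origin on the table.
- camera (a joint): Tilt of the camera head in its fork, rad: 0 looks level towards the station's -x, larger looks more downward (0.15 to 0.45 in use). The tilt axis is level, along the station's y, 200 mm behind the station's origin and 240 mm above the table. Held by friction; must not be pushed.
- lens (a point): Centre of the front of the camera's lens (a black and steel barrel 46 to 52 mm across on a white 52 mm square housing), 60 mm in front of the tilt axis. Axes as aim.
- aim (a point): Presentation point on the lens axis, 150 mm before the lens, in empty air (150 to 210 mm above the table). x runs along the lens axis towards the lens (forward and up), y is level, z up, leaning towards the robot. The flask is right when flask_mid is here, its x and y along these x and y (either way round), cap up.
- start (a joint): Press of the start button, m: 0 up, 0.006 fully down. A spring pushes it up; about 5 N at the bottom.
- start_top (a point): Centre of the top of the start button, a white round button 28 mm across in a black housing on the station's foot plate, 60 mm in front of the station's origin; it is pressed straight down.
- short_a: Bystander: short flask in the rack, like the tall one but with a body 60 mm high (90 mm overall). Origin: centre of the underside.
- short_b: Bystander: the second short flask in the rack, as short_a.
- microplate: Bystander: white microplate lying flat, 127 (x) x 85 (y) x 12 mm, between rack and station. Origin: centre of the underside.
- carton: Bystander: small white carton 80 (x) by 60 (y) by 55 mm, beyond the microplate. Origin: centre of the underside.
Things that resemble listed ones, but are neither listed nor needed, are in the scene too. Of the things shaped like the rack, the white one is meant.

How it is judged:
By the outcome, as a careful person would: the job done as asked, in the order asked, and still so for the second after the job is handed in, while the arm keeps its last pose, push and grip.
It also fails if it takes over 51 s, if anything falls off the work surface, if the arm or the gripper's body presses on something with over 40 N, if the wrist force passes 120 N, or if a joint passes its speed limit or range.

ROBOT

A 6-joint arm with a two-finger parallel gripper is mounted at the origin on the work surface. World frame = base frame: x ahead of the robot, y to its left, z up, the work surface at z = 0. Lengths are in m, angles in rad, forces in N, time in s.
With the tool pointing down it reaches from about 0.35 to 0.775 m from the base axis. Payload 5.5 kg.
Tool frame: the origin (TCP) lies at the very end of the fingers, on their centre line; the grasp point (between the pads) lies 19 mm behind it; z points along the fingers, y is the line along which they close (so a half turn about z gives the same grasp; the last joint's range is limited). The gripper opens to 85 mm and grips with 20 to 120 N. Pads are 22 mm wide; open, the fingers measure 114 mm over their backs; the gripper's body (76 mm by 85 mm) begins 54 mm behind the grasp point. The pads swing forward as they close: fully open they stand 13 mm farther back than shut.
Start: joints at [-1.468, 0.313, 0.046, 1.304, 0, 1.431], TCP at [0.138, -0.558, 0.231] pointing down, gripper open.
Joint ranges: [-2.76, 2.76], [-0.86, 1.69], [-1.03, 1.26], [-2.2, 2.34], [-1.47, 1.5], [-3.14, 3.14]. Speed limits (rad/s): [2.57, 2.57, 3.14, 3.14, 3.14, 3.14].

INTERFACE

Orientations are given as a unit quaternion [w, x, y, z].
In Python, from workcell import get_state, read_camera, hand_in gives the robot as it stands.
- The arm moves only by the tool send_rows, never from a script. Its argument "increments" is a list of rows, each an object of numbers: "dx", "dy", "dz": the shift along the world's x, y, z in units of 25 mm (1.0 is 25 mm); "roll": the turn about the world's z in units of 8 degrees (1.0 is 8 degrees); "claw": the opening, from -1 (shut) to 1 (fully open). In form: [{"dx": .., "dy": .., "dz": .., "roll": .., "claw": ..}, ...]. A call has exactly 5 rows; each row is the pose to reach, as a shift and turn from the pose commanded when the call began; what a row does not reach only later rows make up. A row lasts 1/8 s, in which the tool goes at most 62.5 mm and 10.7 degrees, less where a joint would pass 70% of its speed; a pose out of reach is approached as far as the arm can. A call with a gripper value outside its range is refused whole. The fingers move at their own pace and stop on an object; "grip_force" is the grip in N (left out, the last holds). Time passes only in rows, so rows that repeat a pose let the fingers close, or fill a call up. It gives the time, the measured TCP pose, the force, the opening and the grip force at its end, in the units of the state.
- get_state(): the state, without advancing time (a new reading comes with each control period).
- read_camera(name): name is "scene" or "top" or "wrist"; returns a dict with "image" (384x512x3 uint8, blue, green, red), "fx", "fy", "cx", "cy" (pixels), "world_to_cam" (4x4, takes a point from world to camera coordinates). Camera axes: x right, y up, looking along -z (the intrinsics and any distortion apply to the point x, -y, -z); pixel columns grow to the right and rows downward; lengths in m; the calibration is good to about 2 mm. The wrist camera is an equidistant fisheye: a pixel r from the principal point sees the ray r / f radians off the axis. A picture is of the moment at which its call begins. There is no depth.
- hand_in(): hands the job in; it is judged then, once.
The state is a dict: "clock": time; "joint_pos": joint angles; "qvel": joint speeds; "tau": joint torques, N m; "tcp_pos": TCP position; "orientation": TCP orientation; "wrist_force": force on the tool from outside, world axes, zero at the start; "ft_torque": the same for the moment, N m; "finger_gap": finger opening in m; "grip_force": force on a finger pad.
Only numpy, scipy, OpenCV 4.12 (cv2) and the standard library are available. Lean on these libraries where they do the work, as an engineer would, in place of code of your own. Each camera call takes 0.05 s, during which the arm holds its last target. There are 200 camera calls.

## Working session

There is one attempt and no reset: what is moved stays moved. The work goes in short steps, Python scripts to look and compute and a tool call to move; the robot and the scene stay as the last step left them, time stands still between calls to the robot, and variables do not carry over. Pictures are saved under pics/ and viewed, at most 10 in all, crops included, and the job is handed in when it is done.

Besides the shell and the picture viewer there is one more tool, called after "Emit:" as a command line: name --argument value ..., lists and objects as JSON in quotes. send_rows: Moves the arm, as the interface text tells. Its arguments: {"type":"object","properties":{"increments":{"type":"array","items":{"type":"object","properties":{"dx":{"type":"number"},"dy":{"type":"number"},"dz":{"type":"number"},"roll":{"type":"number"},"claw":{"type":"number"}}}},"grip_force":{"type":"number"}},"required":["increments"]}

```bash
mkdir -p pics; cat > h.py <<'E'
import numpy as np, cv2, pickle
from workcell import get_state, read_camera, hand_in
def snap(n,tag):
    c=read_camera(n); pickle.dump(c,open(f'pics/{tag}.pkl','wb')); cv2.imwrite(f'pics/{tag}.png',c['image']); return c
def load(tag): return pickle.load(open(f'pics/{tag}.pkl','rb'))
def proj(c,P,fish=False):
    P=np.atleast_2d(P); q=(c['world_to_cam']@np.c_[P,np.ones(len(P))].T)[:3].T*[1,-1,-1]
    if fish:
        rr=np.hypot(q[:,0],q[:,1])+1e-12; s=np.arctan2(rr,q[:,2])/rr; return np.c_[c['cx']+c['fx']*q[:,0]*s,c['cy']+c['fy']*q[:,1]*s]
    return np.c_[c['cx']+c['fx']*q[:,0]/q[:,2],c['cy']+c['fy']*q[:,1]/q[:,2]]
def onz(c,uv,z):
    "pixel rays meeting height z (pinhole)"
    uv=np.atleast_2d(uv); T=np.linalg.inv(c['world_to_cam'])
    d=np.c_[(uv[:,0]-c['cx'])/c['fx'],-(uv[:,1]-c['cy'])/c['fy'],-np.ones(len(uv))]@T[:3,:3].T
    o=T[:3,3]; return o+d*((z-o[2])/d[:,2])[:,None]
E
python3 - <<'E'
from h import *
for n in('scene','top'):
    c=snap(n,n+'0'); print(n,{k:v for k,v in c.items() if k not in('image','world_to_cam')},np.round(np.linalg.inv(c['world_to_cam']),3).tolist())
print(get_state())
E
```

```text
scene {'fx': 491.996967806251, 'fy': 491.996967806251, 'cx': 256.1078099920035, 'cy': 190.7339476971334} [[-0.306, -0.809, 0.502, 1.199], [0.952, -0.251, 0.176, 0.264], [-0.016, 0.531, 0.847, 1.321], [0.0, 0.0, 0.0, 1.0]]
top {'fx': 488.1439710532754, 'fy': 488.1439710532754, 'cx': 250.4288269186948, 'cy': 189.52987569602894} [[0.013, 0.993, -0.12, 0.375], [-1.0, 0.013, 0.001, 0.017], [0.003, 0.12, 0.993, 1.549], [0.0, 0.0, 0.0, 1.0]]
{'clock': 0.1, 'joint_pos': array([-1.46760445e+00,  3.13942174e-01,  4.50965478e-02,  1.30359432e+00,
        1.74680386e-05,  1.43121037e+00]), 'qvel': array([-0.00012289, -0.00114281,  0.00218276,  0.00096674, -0.00130977,
        0.00035757]), 'tau': array([ 4.52131731e-03, -4.81726062e+01,  2.99243474e+01,  1.26649736e-02,
       -2.38806939e-05,  2.22803259e-06]), 'tcp_pos': array([ 0.13818678, -0.55768466,  0.23049006]), 'orientation': array([-8.21516609e-04,  9.92641074e-01,  1.21090973e-01,  2.36862846e-05]), 'wrist_force': array([ 0.20905914,  1.19042462, -0.18126872]), 'ft_torque': array([0.00301266, 0.03941979, 0.02179348]), 'grip_force': 0.0, 'finger_gap': 0.0852518497513477}
```

View pics/scene0.png

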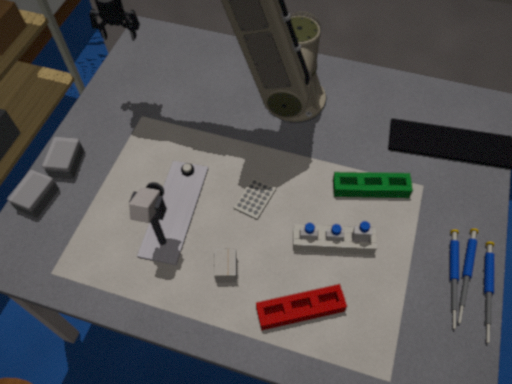

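View pics/top0.png

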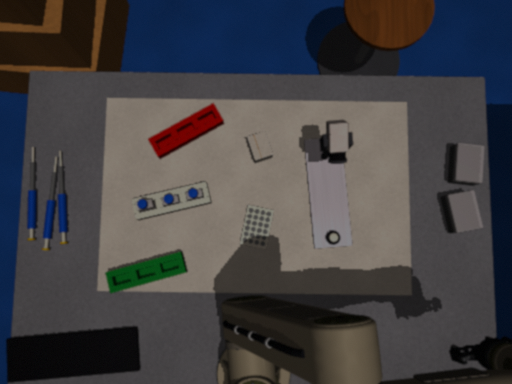

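The scene view shows the station at (170,210), with its button at (187,169). The white rack is at (335,237), with blue caps at (309,228), (336,230) and (365,227). In the top view the white rack is at (172,200), with caps at (142,204), (168,199) and (193,193). There are also red and green racks, both empty, and the white one is the one meant. Next I'll enlarge the rack and station.

```bash
python3 - <<'E'
from h import *
s,t=load('scene0'),load('top0')
def crop(c,x,y,w,h,W,H): return cv2.resize(c['image'][y:y+h,x:x+w],(W,H),interpolation=cv2.INTER_CUBIC)
a=crop(s,285,205,100,60,400,240); b=crop(s,125,150,100,120,400,480)
d=crop(t,120,170,100,60,400,240); e=crop(t,290,110,70,145,290,600)
im=np.zeros((600,800,3),np.uint8); im[:240,:400]=a; im[240:480,:400]=d
f=cv2.resize(b,(400,480)); im[:480,400:]=f
cv2.imwrite('pics/c1.png',im)
cv2.imwrite('pics/c2.png',crop(t,290,110,80,150,400,600) if 0 else cv2.resize(t['image'][110:260,285:365],(320,600),interpolation=cv2.INTER_CUBIC))
for n,c in(('s',s),('t',t)):
    h=cv2.cvtColor(c['image'],cv2.COLOR_BGR2HSV); m=cv2.inRange(h,(105,150,60),(125,255,255))
    x0,y0,w,hh=(285,205,100,60) if n=='s' else (120,170,100,60)
    k=cv2.connectedComponentsWithStats(m[y0:y0+hh,x0:x0+w]); 
    for st,ce in zip(k[2][1:],k[3][1:]):
        if st[4]>15:
            uv=ce+[x0,y0]; print(n,uv.round(1),st, [ (z,onz(c,uv,z)[0].round(4).tolist()) for z in(.09,.115)])
E
```

```text
s [364.3 226.2] [75 17  9 10 64] [(0.09, [0.4917, 0.3358, 0.09]), (0.115, [0.5061, 0.3343, 0.115])]
s [309.3 227.9] [21 19  8  9 62] [(0.09, [0.543, 0.1895, 0.09]), (0.115, [0.5563, 0.191, 0.115])]
s [335.9 229. ] [47 20  9  9 65] [(0.09, [0.5242, 0.2615, 0.09]), (0.115, [0.5379, 0.2616, 0.115])]
t [192.6 192.9] [69 19  8  9 58] [(0.09, [0.5398, 0.1887, 0.09]), (0.115, [0.537, 0.1858, 0.115])]
t [168.2 198.8] [44 25  9  9 62] [(0.09, [0.5211, 0.2613, 0.09]), (0.115, [0.5186, 0.2571, 0.115])]
t [142.1 203.7] [18 30  9  9 65] [(0.09, [0.5052, 0.3391, 0.09]), (0.115, [0.503, 0.3336, 0.115])]
```

View pics/c1.png

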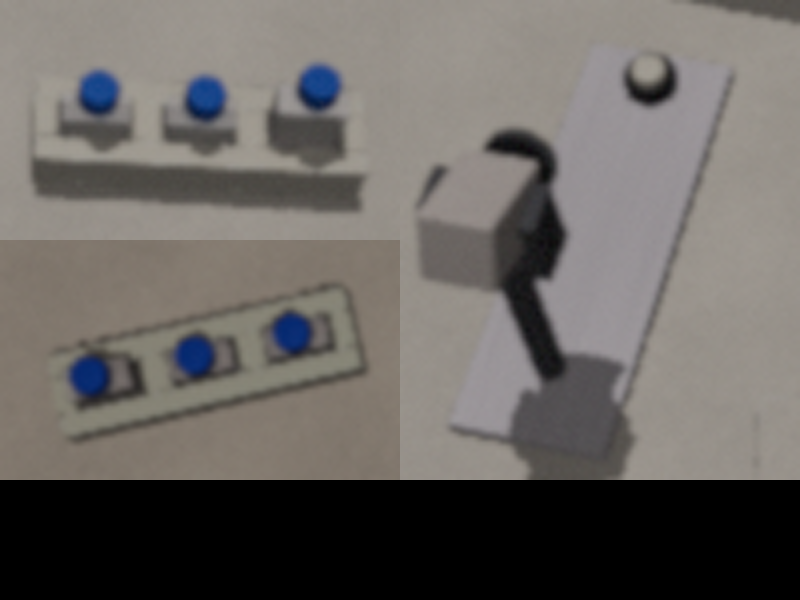

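View pics/c2.png

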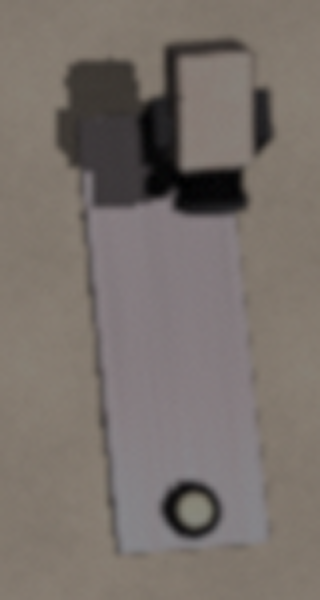

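The tall flask is the one at scene (364,226), top (142,204). Its body stands clearly higher out of the rack, and the two views agree at z=0.115 (within 3 mm) only for this cap. The other two agree at z=0.09, so they are short. Next I'll fit the station pose.

```bash
python3 - <<'E'
from h import *
from scipy.optimize import least_squares
s,t=load('scene0'),load('top0')
T=np.array([[118,551],[268,543]])/4+[285,110]; S=np.array([[195,45],[335,72],[50,430]])/4+[125,150]
Tb=np.array([193,508])/4+[285,110]; Sb=np.array([249,75])/4+[125,150]
print(onz(t,T,.012).round(4).tolist(),onz(s,S,.012).round(4).tolist())
for z in(.02,.03,.04): print(z,onz(t,Tb,z).round(4),onz(s,Sb,z).round(4))
# edges on top image: left and right side lines
TL=np.array([[97,300],[106,420]])/4+[285,110];TR=np.array([[245,300],[257,420]])/4+[285,110]
print(onz(t,TL,.012).round(4).tolist(),onz(t,TR,.012).round(4).tolist())
def loc(p,x,y,z=0.012):
    c,n=np.cos(p[2]),np.sin(p[2]); return [p[0]+c*x-n*y,p[1]+n*x+c*y,z]
# front-left (y+60) in top = left in image (y is left)
def f(p):
    r=[]
    r.append(proj(t,[loc(p,-.09,.06),loc(p,-.09,-.06)])-T)
    # scene: image left is -y; corners S0,S1 front: S0 = -y side?
    r.append(proj(s,[loc(p,-.09,-.06),loc(p,-.09,.06),loc(p,.26,-.06)])-S)
    r.append(proj(t,[loc(p,-.06,0,p[3])])-Tb); r.append(proj(s,[loc(p,-.06,0,p[3])])-Sb)
    return np.concatenate(r).ravel()
o=least_squares(f,[.5,-.2,.05,.03]); print(o.x,np.round(o.fun,1)); p=o.x
print('button',loc(p,-.06,0,p[3]),'tiltaxis',loc(p,.2,0,.24))
ax=np.array(loc(p,.2,0,.24))
for tt in(.15,.25,.35,.45):
    L=np.array(loc(p,.2-.06*np.cos(tt),0,.24-.06*np.sin(tt)))
    print(tt,((proj(t,L)-[285,110])*4).round(0),((proj(s,L)-[125,150])*4+[400,0]).round(0))
E
```

```text
[[0.3811, -0.1878, 0.012], [0.3889, -0.3052, 0.012]] [[0.3949, -0.3001, 0.012], [0.3862, -0.1808, 0.012], [0.7439, -0.2668, 0.012]]
0.02 [[ 0.4152 -0.2454  0.02  ]] [[ 0.4144 -0.2434  0.02  ]]
0.03 [[ 0.4149 -0.2436  0.03  ]] [[ 0.4204 -0.2395  0.03  ]]
0.04 [[ 0.4146 -0.2419  0.04  ]] [[ 0.4265 -0.2356  0.04  ]]
[[0.5788, -0.1717, 0.012], [0.4835, -0.1787, 0.012]] [[0.5804, -0.2893, 0.012], [0.4851, -0.2977, 0.012]]
[ 0.47670176 -0.23528081  0.10232723  0.02592443] [-1.   0.  -0.4 -1.4 -0.9 -0.7 -0.6 -1.5 -0.1 -0.9 -0.9 -0.7  0.  -0.3]
button [np.float64(0.41701561637852347), np.float64(-0.24140973332210272), np.float64(0.025924428945742487)] tiltaxis [np.float64(0.6756555915597784), np.float64(-0.21485105793646248), 0.24]
0.15 [[208. 205.]] [[522. 142.]]
0.25 [[206. 205.]] [[524. 148.]]
0.35 [[204. 204.]] [[524. 155.]]
0.45 [[203. 202.]] [[525. 163.]]
```

Emit:
send_rows --increments '[{"dx": 1.6,"dy": 1.8,"dz": 0,"roll": 0,"claw": -1},{"dx": 3.2,"dy": 3.6,"dz": 0,"roll": 0,"claw": -1},{"dx": 4.8,"dy": 5.4,"dz": 0,"roll": 0,"claw": -1},{"dx": 6.4,"dy": 7.2,"dz": 0,"roll": 0,"claw": -1},{"dx": 7.5,"dy": 8.6,"dz": 0,"roll": 0,"claw": -1}]'

```text
clock: 0.72
tcp_pos: [0.3268, -0.341, 0.2311]
orientation: [-0.0, 0.993, 0.122, -0.0]
wrist_force: [0.4, -0.2, 0.6]
finger_gap: 0.0003
grip_force: 0.0
```

Emit:
send_rows --increments '[{"dx": 0,"dy": 0,"dz": 0,"roll": 0,"claw": -1},{"dx": 0,"dy": 0,"dz": 0,"roll": 0,"claw": -1},{"dx": 0,"dy": 0,"dz": 0,"roll": 0,"claw": -1},{"dx": 0,"dy": 0,"dz": 0,"roll": 0,"claw": -1},{"dx": 0,"dy": 0,"dz": 0,"roll": 0,"claw": -1}]'

```text
clock: 1.35
tcp_pos: [0.3253, -0.3438, 0.2312]
orientation: [-0.0, 0.993, 0.12, -0.0]
wrist_force: [-0.4, 0.1, -0.4]
finger_gap: 0.0002
grip_force: 0.0
```

```bash
python3 - <<'E'
from h import *
c=snap('wrist','w0'); print({k:v for k,v in c.items() if k!='image'}); im=cv2.resize(c['image'],None,fx=1.5,fy=1.5); cv2.imwrite('pics/w0b.png',im)
E
```

```text
{'fx': 297.3186396354542, 'fy': 297.3186396354542, 'cx': 255.18577199750698, 'cy': 191.1214527303927, 'world_to_cam': array([[ 2.39310981e-01, -9.70942809e-01,  5.62330038e-04,
        -4.11660295e-01],
       [ 9.36123424e-01,  2.30575164e-01, -2.65533480e-01,
        -1.91441101e-01],
       [ 2.57688164e-01,  6.40714878e-02,  9.64101475e-01,
        -4.40334563e-01],
       [ 0.00000000e+00,  0.00000000e+00,  0.00000000e+00,
         1.00000000e+00]])}
```

View pics/w0b.png

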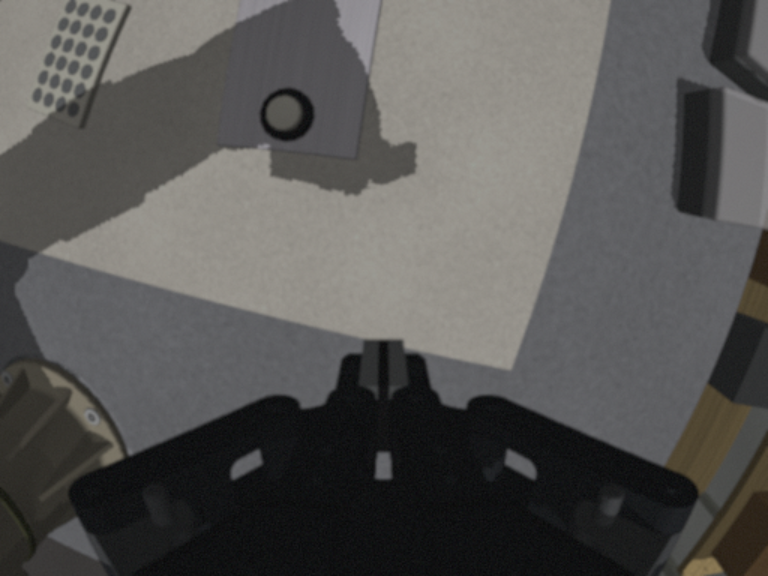

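The wrist view shows the start button in its black ring at (286,113). The front corners of the foot plate are at (219,146) and (357,158). The gripper is shut. Now the rays.

```bash
cat >> h.py <<'E'
def fonz(c,uv,z):
    uv=np.atleast_2d(uv).astype(float); a=(uv-[c['cx'],c['cy']])/c['fx']; r=np.linalg.norm(a,axis=1)+1e-12
    d=np.c_[a*(np.sin(r)/r)[:,None],np.cos(r)]*[1,-1,-1]; T=np.linalg.inv(c['world_to_cam']); d=d@T[:3,:3].T
    return T[:3,3]+d*((z-T[2,3])/d[:,2])[:,None]
E
python3 - <<'E'
from h import *
c=load('w0')
for z in(.022,.026,.03): print(fonz(c,[[286/1.5,113/1.5]],z).round(4))
print(fonz(c,np.array([[219,146],[357,158],[240,2],[381,3]])/1.5,.012).round(4))
E
```

```text
[[ 0.4165 -0.2429  0.022 ]]
[[ 0.4163 -0.2438  0.026 ]]
[[ 0.416  -0.2448  0.03  ]]
[[ 0.3801 -0.1894  0.012 ]
 [ 0.3934 -0.3057  0.012 ]
 [ 0.5071 -0.1752  0.012 ]
 [ 0.5261 -0.2928  0.012 ]]
```

Emit:
send_rows --increments '[{"dx": 1.2,"dy": 1.3,"dz": -1.5,"roll": 0,"claw": -1},{"dx": 2.4,"dy": 2.6,"dz": -3.0,"roll": 0,"claw": -1},{"dx": 3.63,"dy": 3.98,"dz": -4.5,"roll": 0,"claw": -1},{"dx": 3.63,"dy": 3.98,"dz": -6.3,"roll": 0,"claw": -1},{"dx": 3.63,"dy": 3.98,"dz": -7.4,"roll": 0,"claw": -1}]'

```text
clock: 2.02
tcp_pos: [0.416, -0.2424, 0.0443]
orientation: [-0.001, 0.993, 0.122, -0.001]
wrist_force: [-0.1, -0.7, -0.3]
finger_gap: 0.0001
grip_force: 0.0
```

Emit:
send_rows --increments '[{"dx": 0,"dy": 0,"dz": -0.2,"roll": 0,"claw": -1},{"dx": 0,"dy": 0,"dz": -0.4,"roll": 0,"claw": -1},{"dx": 0,"dy": 0,"dz": -0.6,"roll": 0,"claw": -1},{"dx": 0,"dy": 0,"dz": -0.6,"roll": 0,"claw": -1},{"dx": 0,"dy": 0,"dz": -0.6,"roll": 0,"claw": -1}]'

```text
clock: 2.65
tcp_pos: [0.4173, -0.2447, 0.0323]
orientation: [0.001, 0.993, 0.121, 0.001]
wrist_force: [0.4, -1.1, 1.6]
finger_gap: 0.0002
grip_force: 1.2
```

Emit:
send_rows --increments '[{"dx": 0,"dy": 0,"dz": -0.05,"roll": 0,"claw": -1},{"dx": 0,"dy": 0,"dz": -0.1,"roll": 0,"claw": -1},{"dx": 0,"dy": 0,"dz": -0.16,"roll": 0,"claw": -1},{"dx": 0,"dy": 0,"dz": -0.16,"roll": 0,"claw": -1},{"dx": 0,"dy": 0,"dz": -0.16,"roll": 0,"claw": -1}]'

```text
clock: 3.28
tcp_pos: [0.4173, -0.2446, 0.028]
orientation: [0.001, 0.993, 0.121, 0.001]
wrist_force: [-0.0, -3.3, 7.0]
finger_gap: -0.0001
grip_force: 3.6
```

Emit:
send_rows --increments '[{"dx": 0,"dy": 0,"dz": -0.04,"roll": 0,"claw": -1},{"dx": 0,"dy": 0,"dz": -0.08,"roll": 0,"claw": -1},{"dx": 0,"dy": 0,"dz": -0.12,"roll": 0,"claw": -1},{"dx": 0,"dy": 0,"dz": -0.12,"roll": 0,"claw": -1},{"dx": 0,"dy": 0,"dz": -0.12,"roll": 0,"claw": -1}]'

```text
clock: 3.9
tcp_pos: [0.4174, -0.2447, 0.0276]
orientation: [0.002, 0.993, 0.121, 0.001]
wrist_force: [-5.7, 0.7, 32.2]
finger_gap: 0.0001
grip_force: 15.8
```

Emit:
send_rows --increments '[{"dx": 0,"dy": 0,"dz": 0.5,"roll": 0,"claw": -1},{"dx": 0,"dy": 0,"dz": 1.5,"roll": 0,"claw": -1},{"dx": 0,"dy": 0,"dz": 3.8,"roll": 0,"claw": -1},{"dx": 0,"dy": 0,"dz": 6.2,"roll": 0,"claw": -1},{"dx": 0,"dy": 0,"dz": 8.5,"roll": 0,"claw": -1}]'

```text
clock: 4.53
tcp_pos: [0.4154, -0.2424, 0.2377]
orientation: [-0.001, 0.993, 0.121, -0.001]
wrist_force: [0.2, -0.8, 0.4]
finger_gap: 0.0003
grip_force: 0.0
```

Emit:
send_rows --increments '[{"dx": 0,"dy": 0,"dz": 1.0,"roll": -0.5,"claw": -1},{"dx": 0,"dy": 0,"dz": 2.0,"roll": -1.1,"claw": -1},{"dx": 0,"dy": 0,"dz": 2.0,"roll": -1.1,"claw": -1},{"dx": 0,"dy": 0,"dz": 2.0,"roll": -1.1,"claw": -1},{"dx": 0,"dy": 0,"dz": 2.0,"roll": -1.1,"claw": -1}]'

```text
clock: 5.15
tcp_pos: [0.4158, -0.243, 0.2852]
orientation: [-0.001, 0.999, 0.045, -0.001]
wrist_force: [-0.7, 0.0, 0.4]
finger_gap: -0.0001
grip_force: 0.0
```

```bash
python3 - <<'E'
from h import *
c=snap('wrist','w1'); print(get_state()['tcp_pos'],get_state()['joint_pos'],get_state()['wrist_force'])
E
```

```text
[ 0.4159194  -0.24312776  0.28542191] [-6.95823604e-01  1.22915704e-01 -6.44901716e-02  1.38607347e+00
  1.61672958e-05  2.35600523e+00] [-0.37954252  0.2612573  -0.11157863]
```

Emit:
send_rows --increments '[{"dx": 1.0,"dy": 2,"dz": 0,"roll": -1.2,"claw": -1},{"dx": 2.0,"dy": 4,"dz": 0,"roll": -2.4,"claw": -1},{"dx": 3.0,"dy": 6,"dz": 0,"roll": -3.6,"claw": -1},{"dx": 4,"dy": 8,"dz": 0,"roll": -4.8,"claw": -1},{"dx": 5,"dy": 10,"dz": 0,"roll": -6,"claw": -1}]'

```text
clock: 5.82
tcp_pos: [0.4587, -0.1445, 0.2859]
orientation: [-0.046, 0.964, -0.262, 0.008]
wrist_force: [0.2, -0.3, -0.0]
finger_gap: 0.0001
grip_force: 0.0
```

Emit:
send_rows --increments '[{"dx": 1.0,"dy": 0.5,"dz": -0.5,"roll": -1.2,"claw": -1},{"dx": 2.0,"dy": 1,"dz": -1,"roll": -2.4,"claw": -1},{"dx": 2.5,"dy": 1,"dz": -1.5,"roll": -3.6,"claw": -1},{"dx": 3,"dy": 1,"dz": -1.5,"roll": -4.8,"claw": -1},{"dx": 3,"dy": 1,"dz": -1.5,"roll": -5.5,"claw": -1}]'

```text
clock: 6.45
tcp_pos: [0.3805, -0.2471, 0.2514]
orientation: [-0.115, 0.889, -0.441, 0.04]
wrist_force: [-0.5, -1.1, -0.3]
finger_gap: -0.0003
grip_force: 0.0
```

Emit:
send_rows --increments '[{"dx": 0,"dy": 0,"dz": 0,"roll": 0,"claw": -1},{"dx": 0,"dy": 0,"dz": 0,"roll": 0,"claw": -1},{"dx": 0,"dy": 0,"dz": 0,"roll": 0,"claw": -1},{"dx": 0,"dy": 0,"dz": 0,"roll": 0,"claw": -1},{"dx": 0,"dy": 0,"dz": 0,"roll": 0,"claw": -1}]'

```text
clock: 7.08
tcp_pos: [0.3817, -0.2464, 0.2525]
orientation: [-0.114, 0.89, -0.439, 0.041]
wrist_force: [-0.2, 0.1, 0.4]
finger_gap: -0.0
grip_force: 0.0
```

```bash
python3 - <<'E'
from h import *
c=snap('wrist','w2'); s=get_state(); print(s['tcp_pos'],s['joint_pos'],s['orientation'],s['clock'])
a=load('w1')['image']; print(a.shape)
im=np.zeros((600,800,3),np.uint8); im[:300,:400]=cv2.resize(a,(400,300)); im[300:,:400]=cv2.resize(c['image'],(400,300)); 
p=load('w1'); u=proj(p,[[.66,-.22,.23]],1)[0]; v=proj(c,[[.66,-.22,.23]],1)[0]; print(u,v)
def cr(i,u,n=50):
    x=int(np.clip(u[0]-n*4/3,0,512-n*8/3)); y=int(np.clip(u[1]-n,0,384-2*n)); print(x,y); return cv2.resize(i[y:y+2*n,x:x+int(n*8/3)],(400,300),interpolation=cv2.INTER_CUBIC)
im[:300,400:]=cr(a,u); im[300:,400:]=cr(c['image'],v); cv2.imwrite('pics/w12.png',im)
E
```

```text
[ 0.38168365 -0.24648492  0.25253721] [-0.91402591  0.0621375  -0.23402547  1.30206605  0.24147005  3.14057321] [-0.11405883  0.89025318 -0.43904481  0.04098178] 7.125
(384, 512, 3)
[ 254.3362707  -106.49353656] [13.74547738 43.470168  ]
187 0
0 0
```

View pics/w12.png

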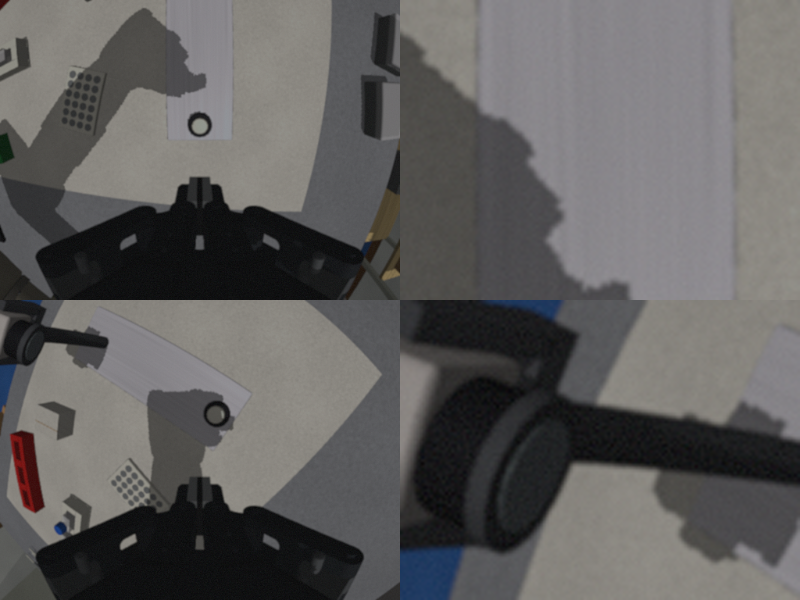

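The top pair (from 0.285 m) shows the plate edges running parallel to the tool at crop x≈477 and x≈734, so the station's yaw is about 0.09. The bottom pair shows the lens front as an ellipse at crop (533,462), which is raw (44.5,54). The last joint reached its 3.14 limit, which tilted the tool, so I need to turn it back. Next, estimating the camera tilt.

```bash
cat > st.py <<'E'
from h import *
from scipy.optimize import least_squares
s,t,w0,w1,w2=[load(k) for k in('scene0','top0','w0','w1','w2')]
k4=lambda a,o:np.array(a,float)/4+o
O=[ # cam,fish,local pts,px
(t,0,[[-.09,.06,.012],[-.09,-.06,.012],[-.06,0,.032]],k4([[118,551],[268,543],[193,508]],[285,110])),
(s,0,[[-.09,-.06,.012],[-.09,.06,.012],[.26,-.06,.012],[-.06,0,.032]],k4([[195,45],[335,72],[50,430],[249,75]],[125,150])),
(w0,1,[[-.09,.06,.012],[-.09,-.06,.012],[-.06,0,.032]],np.array([[219,146],[357,158],[286,113]])/1.5),
(w1,1,[[-.09,.06,.012],[-.09,-.06,.012],[-.06,0,.032]],np.array([[166,138.5],[232,138.5],[200,124]])*1.28)]
def W(p,L):
    L=np.atleast_2d(L); c,n=np.cos(p[2]),np.sin(p[2]); return np.c_[p[0]+c*L[:,0]-n*L[:,1],p[1]+n*L[:,0]+c*L[:,1],L[:,2]]
def f(p):
    r=[(proj(c,W(p,L),fi)-px).ravel() for c,fi,L,px in O]
    for u,y in((213,.06),(298.3,-.06)):
        for x in(.0,.09): r.append(proj(w1,W(p,[x,y,.012]),1)[0,:1]-u)
    return np.concatenate(r)
P=least_squares(f,[.477,-.237,.09],loss='soft_l1').x
E
python3 - <<'E'
from st import *
print(P,f(P).round(1)); print('button',W(P,[-.06,0,.033]))
for tt in(.15,.25,.35,.45):
    L=[[.2-.06*np.cos(tt),0,.24-.06*np.sin(tt)],[.2,0,.24]]
    a=np.arange(0,6.28,.02); ring=np.c_[L[0][0]+.024*np.sin(a)*np.sin(tt),.024*np.cos(a),L[0][2]+.024*np.sin(a)*np.cos(tt)*-1]
    R=proj(w2,W(P,ring),1); e=cv2.fitEllipse(R.astype(np.float32))
    print(tt,((proj(w2,W(P,L),1))*3+[400,300]).round(1).tolist(), 'ellipse crop',(np.array(e[0])*3+[400,300]).round(1),np.round(np.array(e[1])*3,1),round(e[2],1))
E
```

```text
[ 0.47740438 -0.2373223   0.09793215] [-0.5 -0.3  0.2 -1.6 -0.  -0.9 -1.5 -0.7 -1.2 -1.4 -1.2 -1.  -0.8 -1.3
 -1.8 -1.8  0.1 -0.3 -1.3 -1.9  2.   1.4  0.6  0.8 -0.1  1.3 -0.5 -1.3
  0.3  0.1]
button [[ 0.41769187 -0.24318884  0.033     ]]
0.15 [[495.8, 476.3], [397.1, 416.3]] ellipse crop [493.3 474.8] [104.4 169.8] 31.1
0.25 [[509.4, 475.4], [397.1, 416.3]] ellipse crop [507.1 474.2] [ 91.2 166.7] 29.0
0.35 [[521.4, 474.0], [397.1, 416.3]] ellipse crop [519.3 473. ] [ 77.4 163.5] 27.1
0.45 [[531.6, 472.0], [397.1, 416.3]] ellipse crop [529.9 471.2] [ 63.2 160.3] 25.3
```

```bash
python3 - <<'E'
from st import *
k=7; im=cv2.resize(w2['image'][10:95,0:85],None,fx=k,fy=k,interpolation=cv2.INTER_CUBIC)
im=cv2.convertScaleAbs(im,alpha=2.2,beta=25); im2=im[:, :].copy()
for tt,col in((.2,(0,0,255)),(.3,(0,255,0)),(.4,(255,255,0))):
    a=np.arange(0,6.28,.05)
    for r in(.026,):
        ring=np.c_[.2-.06*np.cos(tt)+r*np.sin(a)*np.sin(tt)*-1,r*np.cos(a),.24-.06*np.sin(tt)+r*np.sin(a)*np.cos(tt)]
        R=(proj(w2,W(P,ring),1)-[0,10]+.5)*k; cv2.polylines(im2,[R.astype(np.int32)],True,col,1)
out=np.hstack([im[60:,:][:535,200:595],im2[60:,:][:535,200:595]]); print(out.shape); cv2.imwrite('pics/w2c.png',out)
E
```

```text
(535, 790, 3)
```

View pics/w2c.png

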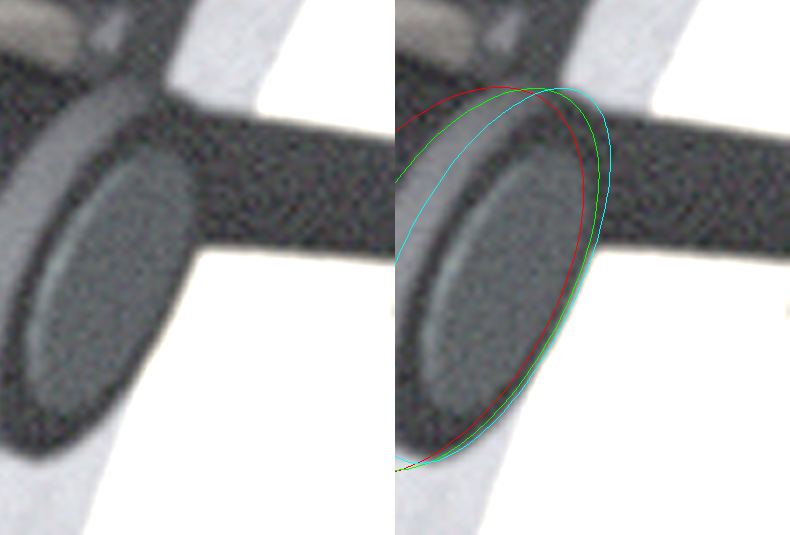

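```bash
python3 - <<'E'
from st import *
g=np.array([(22,350),(35,270),(60,215),(100,170),(140,150),(170,148),(190,175),(195,200),(190,240),(170,300),(130,370),(100,400),(70,413),(40,400)],float)
e=cv2.fitEllipse(g.astype(np.float32)); print('obs',e, e[1][0]/e[1][1])
for tt in(.2,.3,.4,.45,.5):
    a=np.arange(0,6.28,.05); r=.018
    ring=np.c_[.2-.06*np.cos(tt)-r*np.sin(a)*np.sin(tt),r*np.cos(a),.24-.06*np.sin(tt)+r*np.sin(a)*np.cos(tt)]
    R=(proj(w2,W(P,ring),1)-[0,10]+.5)*7-[200,60]; q=cv2.fitEllipse(R.astype(np.float32)); print(tt,np.round(q[0],0),np.round(q[1],0),round(q[2],1),round(q[1][0]/q[1][1],3))
E
```

```text
obs ((106.91239929199219, 277.81915283203125), (138.34701538085938, 286.78826904296875), 24.2842960357666) 0.4824012357358006
0.2 [ 40. 282.] [171. 294.] 30.0 0.581
0.3 [ 70. 280.] [147. 289.] 28.0 0.511
0.4 [ 97. 276.] [123. 283.] 26.2 0.434
0.45 [108. 274.] [110. 280.] 25.3 0.394
0.5 [119. 271.] [ 98. 277.] 24.5 0.352
```

Three tilt cues from w2 give about 0.34 to 0.5 rad, which is too coarse. I'll undo the over-roll and take a side view of the head on the way to the rack.

Emit:
send_rows --increments '[{"dx": 0,"dy": 0,"dz": 0,"roll": 1.2,"claw": -1},{"dx": 0,"dy": 0,"dz": 0,"roll": 2.4,"claw": -1},{"dx": 0,"dy": 0,"dz": 0,"roll": 3.6,"claw": -1},{"dx": 0,"dy": 0,"dz": 0,"roll": 4.8,"claw": -1},{"dx": 0,"dy": 0,"dz": 0,"roll": 6,"claw": -1}]'

```text
clock: 7.75
tcp_pos: [0.3815, -0.2469, 0.2525]
orientation: [-0.121, 0.992, -0.037, -0.009]
wrist_force: [-0.4, 0.6, -0.2]
finger_gap: -0.0001
grip_force: 0.0
```

Emit:
send_rows --increments '[{"dx": 0,"dy": 0,"dz": 0,"roll": 0,"claw": -1},{"dx": 0,"dy": 0,"dz": 0,"roll": 0,"claw": -1},{"dx": 0,"dy": 0,"dz": 0,"roll": 0,"claw": -1},{"dx": 0,"dy": 0,"dz": 0,"roll": 0,"claw": -1},{"dx": 0,"dy": 0,"dz": 0,"roll": 0,"claw": -1}]'

```text
clock: 8.38
tcp_pos: [0.3813, -0.2467, 0.2527]
orientation: [-0.121, 0.992, -0.04, -0.009]
wrist_force: [-0.4, 0.3, 0.6]
finger_gap: -0.0006
grip_force: 0.0
```

Emit:
send_rows --increments '[{"dx": 1,"dy": -1.7,"dz": 0,"roll": 0,"claw": -1},{"dx": 2.2,"dy": -3.4,"dz": 0,"roll": 0,"claw": -1},{"dx": 3.6,"dy": -5.1,"dz": 0,"roll": 0,"claw": -1},{"dx": 5,"dy": -6.5,"dz": 0,"roll": 0,"claw": -1},{"dx": 6.2,"dy": -7.3,"dz": 0,"roll": 0,"claw": -1}]'

```text
clock: 9.0
tcp_pos: [0.5371, -0.431, 0.2516]
orientation: [-0.121, 0.992, -0.04, -0.009]
wrist_force: [0.8, 0.1, 0.3]
finger_gap: -0.0002
grip_force: 0.0
```

Emit:
send_rows --increments '[{"dx": 0,"dy": 0,"dz": 0,"roll": 0,"claw": -1},{"dx": 0,"dy": 0,"dz": 0,"roll": 0,"claw": -1},{"dx": 0,"dy": 0,"dz": 0,"roll": 0,"claw": -1},{"dx": 0,"dy": 0,"dz": 0,"roll": 0,"claw": -1},{"dx": 0,"dy": 0,"dz": 0,"roll": 0,"claw": -1}]'

```text
clock: 9.62
tcp_pos: [0.536, -0.4289, 0.2536]
orientation: [-0.12, 0.992, -0.039, -0.009]
wrist_force: [0.3, -0.1, 0.2]
finger_gap: -0.0002
grip_force: 0.0
```

```bash
cat >> h.py <<'E'
def tool():
    from scipy.spatial.transform import Rotation as R
    s=get_state(); q=s['orientation']; M=R.from_quat([*q[1:],q[0]]).as_matrix()
    print('t',s['clock'],'tcp',s['tcp_pos'].round(4),'yaw',np.degrees(np.arctan2(M[1,0],M[0,0])).round(1),'z',M[:,2].round(4),'lean deg',np.degrees(np.arccos(-M[2,2])).round(2),'j',s['joint_pos'].round(2)); return M
E
python3 - <<'E'
from st import *
c=snap('wrist','w3'); tool()
u=proj(c,W(P,[[.14,0,.22],[.2,0,.24]]),1); print(u)
x=int(np.clip(u[0,0]-50,0,392)); y=int(np.clip(u[0,1]-50,0,284)); print('off',x,y)
i=cv2.convertScaleAbs(cv2.resize(c['image'][y:y+100,x:x+120],None,fx=6,fy=6,interpolation=cv2.INTER_CUBIC),alpha=2,beta=20); cv2.imwrite('pics/w3c.png',i)
E
```

```text
t 9.675 tcp [ 0.5361 -0.429   0.2534] yaw -4.4 z [-0.0076  0.2398 -0.9708] lean deg 13.88 j [-0.86  0.74  0.77  1.79  0.15  2.35]
[[ 38.5991301  128.0640008 ]
 [ 12.83911553  66.72404959]]
off 0 78
```

View pics/w3c.png

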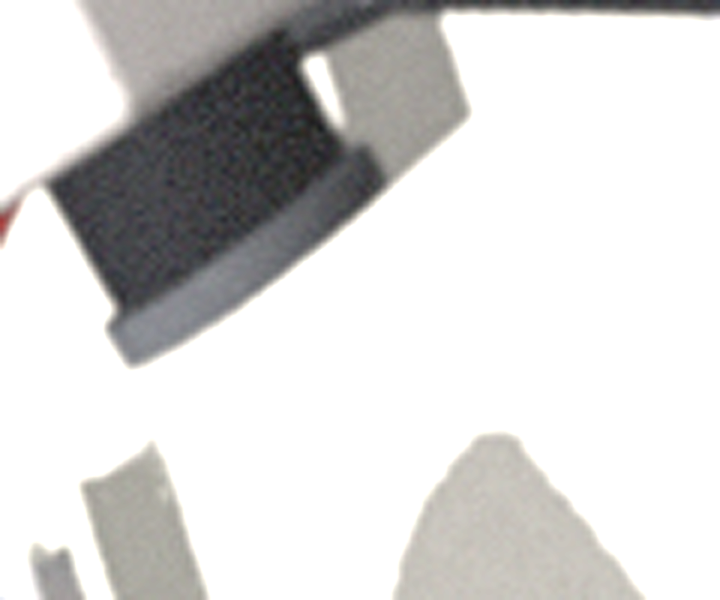

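The side view shows the black barrel with its left edge from (50,190) to (120,310) and its right edge from (302,62) to (345,135). The steel front ring has its front corners at (132,366) and (383,185). Next, fitting the tilt to these silhouettes.

```bash
cat > tilt.py <<'E'
from st import *
w3=load('w3'); cam=np.linalg.inv(w3['world_to_cam'])[:3,3]
px=lambda a:np.array(a,float)/6+[0-.42,78-.42]
obs={'F':px([[132,366],[383,185]]),'B':px([[107,325],[364,147]]),'b':px([[120,310],[345,135]]),'h':px([[50,190],[302,62]])}
def sil(q,a,r):
    x,y,yaw,tt=P[0]+q[0],P[1]+q[1],P[2]+q[2],q[3]; p=np.array([x,y,yaw])
    A=np.array([-np.cos(tt),0,-np.sin(tt)]); U=np.array([-np.sin(tt),0,np.cos(tt)]); V=np.array([0,1.,0])
    rot=lambda v:np.array([[np.cos(yaw),-np.sin(yaw),0],[np.sin(yaw),np.cos(yaw),0],[0,0,1]])@v
    C=W(p,np.array([.2,0,.24])+a*A)[0]; U,V=rot(U),rot(V); d=cam-C
    # n.(d)=r -> tangent points
    du,dv=d@U,d@V; R=np.hypot(du,dv); f0=np.arctan2(dv,du); dl=np.arccos(r/R)
    return proj(w3,[C+r*(np.cos(f)*U+np.sin(f)*V) for f in(f0+dl,f0-dl)],1)
def g(q):
    r=[]
    for k,a,rr in(('F',.06,.026),('B',q[4],.026),('b',q[4],.023),('h',q[5],.023)):
        m=sil(q,a,rr); 
        if k=='F': 
            if np.linalg.norm(m-obs[k])>np.linalg.norm(m[::-1]-obs[k]): g.sw=True
            else: g.sw=False
        r.append(((m[::-1] if g.sw else m)-obs[k]).ravel())
    return np.concatenate(r+[q[:2]/.002,[q[2]/.012]])
if __name__=='__main__':
    for t0 in(.2,.4):
        o=least_squares(g,[0,0,0,t0,.05,.025],x_scale=[.002,.002,.01,.1,.01,.01]); print(o.x.round(4),o.fun.round(1), 'sd',np.sqrt(np.diag(np.linalg.inv(o.jac.T@o.jac))).round(4))
E
python3 tilt.py
```

```text
[-9.000e-04  1.000e-04 -5.200e-03  4.271e-01  5.210e-02  3.310e-02] [-1.6  0.2  1.3 -0.8 -1.6 -0.1  0.8 -1.7 -1.3  0.5  1.2  2.   0.5  3.1
 -0.4 -3.2 -0.4  0.  -0.4] sd [0.0007 0.0016 0.0084 0.0142 0.0008 0.0009]
[-9.000e-04  1.000e-04 -5.200e-03  4.271e-01  5.210e-02  3.310e-02] [-1.6  0.2  1.3 -0.8 -1.6 -0.1  0.8 -1.7 -1.3  0.5  1.2  2.   0.5  3.1
 -0.4 -3.2 -0.4  0.  -0.4] sd [0.0007 0.0016 0.0084 0.0142 0.0008 0.0009]
```

```bash
python3 - <<'E'
from tilt import *
def g2(q):
    r=[]
    for k,a,rr in(('F',(.06,.06),q[7]),('B',(q[4],)*2,q[7]),('b',(q[4],)*2,q[8]),('h',(q[5],q[6]),q[8])):
        m=np.array([sil(q,a[0],rr)[1 if sw else 0],sil(q,a[1],rr)[0 if sw else 1]]); r.append((m-obs[k]).ravel())
    # camera vertical shift is not modelled; priors in px-ish units
    return np.concatenate(r+[q[:2]/.0025,[q[2]/.012,(q[7]-.026)/.001,(q[8]-.023)/.001]])
m=sil([0,0,0,.4],.06,.026); sw=np.linalg.norm(m-obs['F'])>np.linalg.norm(m[::-1]-obs['F'])
o=least_squares(g2,[0,0,0,.4,.05,.025,.025,.026,.023],x_scale=[.002,.002,.01,.1,.01,.01,.01,.001,.001]); print(o.x.round(4),o.fun.round(1), 'sd',np.sqrt(np.diag(np.linalg.inv(o.jac.T@o.jac))).round(4))
p=P+o.x[:3]; t=o.x[3]
for pp,tt in((P,t),(p,t),(p,.4)): print('lens',W(pp,[.2-.06*np.cos(tt),0,.24-.06*np.sin(tt)]).round(4),'aim',W(pp,[.2-.21*np.cos(tt),0,.24-.21*np.sin(tt)]).round(4))
E
```

```text
[-1.400e-03  1.000e-04  3.000e-04  4.474e-01  5.180e-02  2.950e-02
  3.600e-02  2.490e-02  2.240e-02] [ 0.1 -0.1  0.5 -0.6 -0.3 -0.5 -0.4 -1.5 -0.3  0.3  0.5  1.9 -0.5  0.3
  0.1 -0.1 -0.5  0.   0.  -1.1 -0.6] sd [0.0007 0.0018 0.0092 0.0168 0.0008 0.0012 0.0012 0.0004 0.0004]
lens [[ 0.6226 -0.2231  0.214 ]] aim [[ 0.488  -0.2363  0.1491]]
lens [[ 0.6212 -0.2229  0.214 ]] aim [[ 0.4867 -0.2362  0.1491]]
lens [[ 0.6201 -0.223   0.2166]] aim [[ 0.4826 -0.2366  0.1582]]
```

Camera tilt comes out at about 0.43 rad, so the aim point is about (0.486,-0.236,0.152). The overrun left the tool leaning 14°. I'll roll so that the fingers lean inward, then use the reach limit to straighten it, moving high over the station.

Emit:
send_rows --increments '[{"dx": -0.5,"dy": 0,"dz": 2.0,"roll": 1,"claw": -1},{"dx": -0.5,"dy": 0.5,"dz": 4.0,"roll": 2,"claw": -1},{"dx": -0.5,"dy": 2.5,"dz": 4.5,"roll": 3,"claw": -1},{"dx": -0.5,"dy": 4.7,"dz": 4.5,"roll": 4,"claw": -1},{"dx": -0.5,"dy": 7,"dz": 4.5,"roll": 5,"claw": -1}]'

```text
clock: 10.3
tcp_pos: [0.5237, -0.2529, 0.3648]
orientation: [-0.11, 0.945, 0.304, -0.05]
wrist_force: [1.4, 0.5, 0.8]
finger_gap: -0.0003
grip_force: 0.0
```

Emit:
send_rows --increments '[{"dx": 0.5,"dy": 2.2,"dz": 0,"roll": 1.2,"claw": -1},{"dx": 1.5,"dy": 4.4,"dz": 0,"roll": 2.4,"claw": -1},{"dx": 2.5,"dy": 6.6,"dz": 0,"roll": 3.6,"claw": -1},{"dx": 3.5,"dy": 8.8,"dz": 0,"roll": 4.8,"claw": -1},{"dx": 4,"dy": 10.2,"dz": 0,"roll": 6,"claw": -1}]'

```text
clock: 10.92
tcp_pos: [0.6245, 0.0037, 0.3648]
orientation: [-0.08, 0.738, 0.663, -0.091]
wrist_force: [0.3, -0.0, -0.2]
finger_gap: 0.0001
grip_force: 0.0
```

```bash
python3 -c "
from h import *
tool()"
```

```text
t 10.925 tcp [0.6245 0.0037 0.3648] yaw 84.1 z [-0.2405 -0.0014 -0.9707] lean deg 13.91 j [-0.11  0.75  1.07  2.13 -0.03  1.57]
```

Emit:
send_rows --increments '[{"dx": 1,"dy": 0,"dz": 0,"roll": 0,"claw": -1},{"dx": 2,"dy": 0,"dz": 0,"roll": 0,"claw": -1},{"dx": 3,"dy": 0,"dz": 0,"roll": 0,"claw": -1},{"dx": 4,"dy": 0,"dz": 0,"roll": 0,"claw": -1},{"dx": 5,"dy": 0,"dz": 0,"roll": 0,"claw": -1}]'

```text
clock: 11.55
tcp_pos: [0.6871, -0.0002, 0.3257]
orientation: [-0.062, 0.743, 0.662, -0.071]
wrist_force: [0.5, 0.1, -0.2]
finger_gap: -0.0003
grip_force: 0.0
```

```bash
python3 -c "
from h import *
tool()"
```

```text
t 11.55 tcp [ 6.871e-01 -2.000e-04  3.257e-01] yaw 83.5 z [-0.188  -0.0016 -0.9822] lean deg 10.84 j [-0.11  0.89  1.26  2.13 -0.02  1.58]
```

The reach limit straightens the tool as planned, from 13.9° to 10.8°. Continuing.

Emit:
send_rows --increments '[{"dx": 1,"dy": 0,"dz": 0,"roll": 0,"claw": -1},{"dx": 2,"dy": 0,"dz": 0.5,"roll": 0,"claw": -1},{"dx": 3,"dy": 0,"dz": 1,"roll": 0,"claw": -1},{"dx": 4,"dy": 0,"dz": 1.5,"roll": 0,"claw": -1},{"dx": 5,"dy": 0,"dz": 1.5,"roll": 0,"claw": -1}]'

```text
clock: 12.18
tcp_pos: [0.7191, 0.0001, 0.3082]
orientation: [-0.044, 0.745, 0.664, -0.052]
wrist_force: [-0.0, 0.1, 0.2]
finger_gap: 0.0003
grip_force: 0.0
```

```bash
python3 -c "
from h import *
tool()"
```

```text
t 12.175 tcp [7.191e-01 1.000e-04 3.082e-01] yaw 83.5 z [-0.1361 -0.0034 -0.9907] lean deg 7.83 j [-0.1   0.91  1.26  2.06 -0.02  1.58]
```

Emit:
send_rows --increments '[{"dx": 2.5,"dy": 0,"dz": 0,"roll": 0,"claw": -1},{"dx": 5,"dy": 0,"dz": 0,"roll": 0,"claw": -1},{"dx": 7.5,"dy": 0,"dz": 0,"roll": 0,"claw": -1},{"dx": 10,"dy": 0,"dz": 0,"roll": 0,"claw": -1},{"dx": 12.5,"dy": 0,"dz": 0,"roll": 0,"claw": -1}]'

```text
clock: 12.8
tcp_pos: [0.7896, -0.0005, 0.2292]
orientation: [-0.024, 0.746, 0.665, -0.031]
wrist_force: [-0.4, -0.1, 0.0]
finger_gap: 0.0003
grip_force: 0.0
```

```bash
python3 -c "
from h import *
tool()"
```

```text
t 12.8 tcp [ 7.896e-01 -5.000e-04  2.292e-01] yaw 83.5 z [-0.0781 -0.0052 -0.9969] lean deg 4.49 j [-0.1   1.01  1.26  1.91 -0.01  1.59]
```

Emit:
send_rows --increments '[{"dx": 1.5,"dy": 0,"dz": 1.5,"roll": 0,"claw": -1},{"dx": 3,"dy": 0,"dz": 3,"roll": 0,"claw": -1},{"dx": 4.5,"dy": 0,"dz": 4.5,"roll": 0,"claw": -1},{"dx": 6,"dy": 0,"dz": 6,"roll": 0,"claw": -1},{"dx": 6,"dy": 0,"dz": 6,"roll": 0,"claw": -1}]'

```text
clock: 13.42
tcp_pos: [0.789, -0.001, 0.2786]
orientation: [-0.002, 0.746, 0.666, -0.008]
wrist_force: [0.4, 0.4, 0.1]
finger_gap: 0.0004
grip_force: 0.0
```

```bash
python3 -c "
from h import *
tool()"
```

```text
t 13.425 tcp [ 0.789  -0.001   0.2786] yaw 83.5 z [-0.014  -0.0075 -0.9999] lean deg 0.91 j [-0.1   0.94  1.26  1.9  -0.01  1.58]
```

Emit:
send_rows --increments '[{"dx": -1.2,"dy": 1.4,"dz": 0,"roll": 0.5,"claw": 0.6},{"dx": -2.4,"dy": 2.8,"dz": 0,"roll": 1,"claw": 0.6},{"dx": -3.6,"dy": 4.2,"dz": 0,"roll": 1.5,"claw": 0.6},{"dx": -4.8,"dy": 5.6,"dz": 0,"roll": 2,"claw": 0.6},{"dx": -6,"dy": 7,"dz": 0,"roll": 2.6,"claw": 0.6}]'

```text
clock: 14.05
tcp_pos: [0.6379, 0.175, 0.2774]
orientation: [-0.001, 0.613, 0.79, -0.008]
wrist_force: [0.3, 1.3, 0.1]
finger_gap: 0.0683
grip_force: 0.0
```

Emit:
send_rows --increments '[{"dx": -1.3,"dy": 1.5,"dz": -0.5,"roll": 0,"claw": 0.6},{"dx": -2.6,"dy": 3,"dz": -1,"roll": 0,"claw": 0.6},{"dx": -4,"dy": 4.7,"dz": -2,"roll": 0,"claw": 0.6},{"dx": -5.4,"dy": 6.4,"dz": -3.2,"roll": 0,"claw": 0.6},{"dx": -5.4,"dy": 6.4,"dz": -3.2,"roll": 0,"claw": 0.6}]'

```text
clock: 14.68
tcp_pos: [0.4997, 0.3359, 0.1947]
orientation: [-0.002, 0.611, 0.791, -0.011]
wrist_force: [-0.2, -0.2, 0.5]
finger_gap: 0.0687
grip_force: 0.0
```

```bash
python3 - <<'E'
from h import *
c=snap('wrist','w4'); tool(); print(get_state()['finger_gap'])
m=cv2.inRange(cv2.cvtColor(c['image'],cv2.COLOR_BGR2HSV),(105,150,40),(125,255,255)); k=cv2.connectedComponentsWithStats(m)
for st,ce in zip(k[2][1:],k[3][1:]):
    if st[4]>60: print(st,ce.round(1),'z.121',fonz(c,ce,.121).round(4),'z.096',fonz(c,ce,.096).round(4))
cv2.imwrite('pics/w4b.png',cv2.resize(c['image'],None,fx=1.4,fy=1.4))
E
```

```text
t 14.725 tcp [0.5021 0.335  0.1962] yaw 104.5 z [-0.0141 -0.0138 -0.9998] lean deg 1.13 j [ 0.46  0.4   0.08  1.27 -0.01  1.78]
0.06806626011224023
[245 180  35  38 981] [262.3 198.7] z.121 [[0.504 0.338 0.121]] z.096 [[0.5061 0.3304 0.096 ]]
[247 249  29  32 717] [261.  264.9] z.121 [[0.5181 0.2819 0.121 ]] z.096 [[0.5218 0.2678 0.096 ]]
[ 474  250   38   91 1698] [498.2 303.2] z.121 [[0.8174 0.2817 0.121 ]] z.096 [[0.8558 0.2676 0.096 ]]
[249 309  22  11 169] [259.4 314.5] z.121 [[0.5308 0.2295 0.121 ]] z.096 [[0.536  0.2094 0.096 ]]
```

View pics/w4b.png

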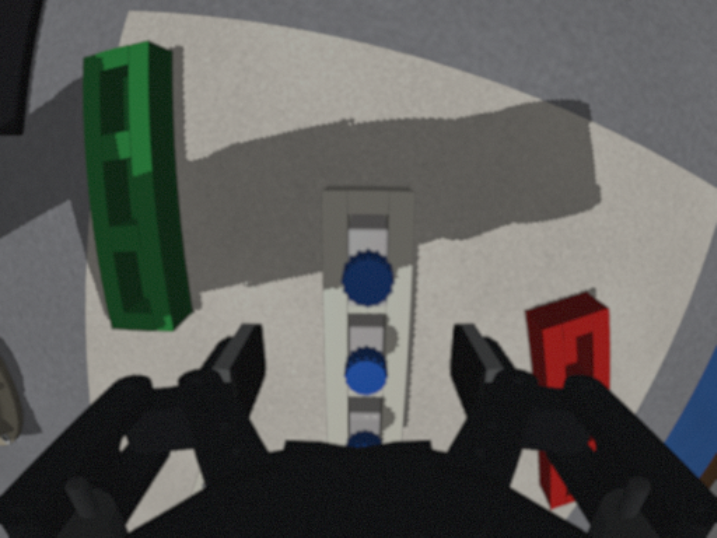

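The wrist view shows the tall cap at (367,278), centred between the open fingers at x 263 and 453. The rack runs straight down the image, so the closing line is square to it. The short caps at (366,372) and (365,438) are clear of the fingers. Descend and grip.

Emit:
send_rows --increments '[{"dx": 0,"dy": 0.05,"dz": -1,"roll": 0,"claw": 0.6},{"dx": 0,"dy": 0.05,"dz": -2,"roll": 0,"claw": 0.6},{"dx": 0,"dy": 0.05,"dz": -3,"roll": 0,"claw": 0.6},{"dx": 0,"dy": 0.05,"dz": -4,"roll": 0,"claw": 0.6},{"dx": 0,"dy": 0.05,"dz": -4.4,"roll": 0,"claw": 0.6}]'

```text
clock: 15.35
tcp_pos: [0.5051, 0.334, 0.0865]
orientation: [-0.001, 0.614, 0.789, -0.009]
wrist_force: [-0.3, 0.1, 0.3]
finger_gap: 0.0684
grip_force: 0.0
```

Emit:
send_rows --grip_force 40 --increments '[{"dx": 0,"dy": 0,"dz": 0,"roll": 0,"claw": -0.2},{"dx": 0,"dy": 0,"dz": 0,"roll": 0,"claw": -0.4},{"dx": 0,"dy": 0,"dz": 0,"roll": 0,"claw": -1},{"dx": 0,"dy": 0,"dz": 0,"roll": 0,"claw": -1},{"dx": 0,"dy": 0,"dz": 0,"roll": 0,"claw": -1}]'

```text
clock: 15.98
tcp_pos: [0.5051, 0.3356, 0.0886]
orientation: [-0.0, 0.614, 0.79, -0.007]
wrist_force: [-0.0, -0.7, 6.6]
finger_gap: 0.0268
grip_force: 39.6
```

Emit:
send_rows --increments '[{"dx": 0,"dy": 0,"dz": 0.4,"roll": 0,"claw": -1},{"dx": 0,"dy": 0,"dz": 1,"roll": 0,"claw": -1},{"dx": 0,"dy": 0,"dz": 1.8,"roll": 0,"claw": -1},{"dx": 0,"dy": 0,"dz": 2.8,"roll": 0,"claw": -1},{"dx": 0,"dy": 0,"dz": 4,"roll": 0,"claw": -1}]'

```text
clock: 16.6
tcp_pos: [0.5037, 0.3352, 0.1884]
orientation: [-0.001, 0.614, 0.79, -0.009]
wrist_force: [-0.2, 0.2, 0.1]
finger_gap: 0.027
grip_force: 39.5
```

Emit:
send_rows --increments '[{"dx": 0,"dy": 0,"dz": 1,"roll": 0,"claw": -1},{"dx": 0,"dy": 0,"dz": 2,"roll": 0,"claw": -1},{"dx": 0,"dy": 0,"dz": 3,"roll": 0,"claw": -1},{"dx": 0,"dy": 0,"dz": 4,"roll": 0,"claw": -1},{"dx": 0,"dy": 0,"dz": 4,"roll": 0,"claw": -1}]'

```text
clock: 17.23
tcp_pos: [0.505, 0.3358, 0.29]
orientation: [0.0, 0.614, 0.79, -0.006]
wrist_force: [0.4, 0.0, -0.9]
finger_gap: 0.0269
grip_force: 39.5
```

```bash
python3 - <<'E'
from h import *
for n in('wrist','top','scene'): snap(n,n[0]+'5')
tool(); s=get_state(); print(s['finger_gap'],s['grip_force'],s['wrist_force'])
im=np.zeros((384,800,3),np.uint8)
im[:,:512]=load('w5')['image']
p=s['tcp_pos']
for i,n in enumerate('ts'):
    c=load(n+'5'); u=proj(c,p)[0]; x,y=int(u[0])-50,int(u[1])-25; x=max(0,min(412,x)); y=max(0,min(317,y)); im[192*i:192*i+192,512:800]=cv2.resize(c['image'][y:y+67,x:x+100],(288,192),interpolation=cv2.INTER_CUBIC)
cv2.imwrite('pics/g5.png',im)
E
```

```text
t 17.375 tcp [0.5037 0.3351 0.2863] yaw 104.3 z [-0.0131 -0.0129 -0.9998] lean deg 1.06 j [ 0.46  0.38  0.28  1.49 -0.01  1.78]
0.0267850120396354 39.540653228759766 [ 0.45650142 -0.25831992 -0.65022044]
```

View pics/g5.png

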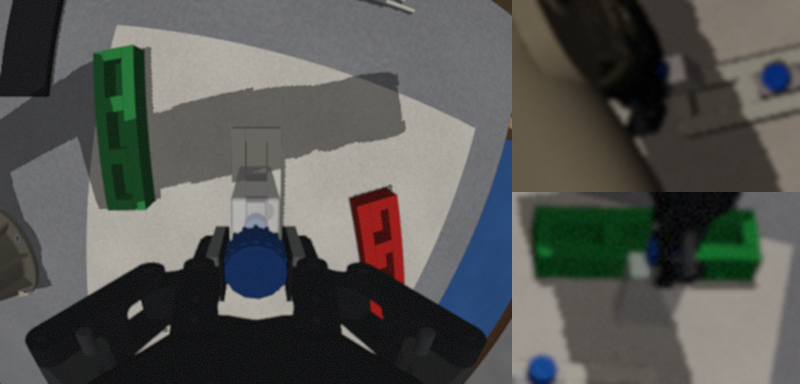

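The flask is held by its cap at about (257,262), with the clear body below and square to the fingers. The tall slot (257,150) is empty and the short caps are untouched. That was the last picture I can view, so the rest is by numbers. Next, turn the flask's x radial and lean it out at the reach limit.

Emit:
send_rows --increments '[{"dx": 1,"dy": 0.67,"dz": 0,"roll": 0.6,"claw": -1},{"dx": 2.4,"dy": 1.6,"dz": 0,"roll": 1.2,"claw": -1},{"dx": 3.8,"dy": 2.5,"dz": 0,"roll": 1.8,"claw": -1},{"dx": 5.2,"dy": 3.5,"dz": 0.5,"roll": 2.4,"claw": -1},{"dx": 6.2,"dy": 4.1,"dz": 1,"roll": 2.4,"claw": -1}]'

```text
clock: 18.0
tcp_pos: [0.6495, 0.4314, 0.3014]
orientation: [0.003, 0.473, 0.881, -0.003]
wrist_force: [33.4, 22.3, 68.7]
finger_gap: 0.0271
grip_force: 40.1
```

Emit:
send_rows --increments '[{"dx": 1.2,"dy": 0.8,"dz": 1.5,"roll": 0,"claw": -1},{"dx": 2.4,"dy": 1.6,"dz": 3,"roll": 0,"claw": -1},{"dx": 3.6,"dy": 2.4,"dz": 4.5,"roll": 0,"claw": -1},{"dx": 4.8,"dy": 3.2,"dz": 6,"roll": 0,"claw": -1},{"dx": 6,"dy": 4,"dz": 7.5,"roll": 0,"claw": -1}]'

```text
clock: 18.62
tcp_pos: [0.6501, 0.431, 0.3449]
orientation: [0.021, 0.473, 0.88, 0.026]
wrist_force: [0.9, -0.1, -0.5]
finger_gap: 0.027
grip_force: 40.9
```

```bash
python3 - <<'E'
from h import *
M=tool(); print(get_state()['finger_gap'])
c=load('w5'); m=cv2.inRange(cv2.cvtColor(c['image'],cv2.COLOR_BGR2HSV),(105,150,40),(125,255,255))[200:310,200:310]; k=cv2.connectedComponentsWithStats(m); i=1+np.argmax(k[2][1:,4]); print(k[2][i]+[200,200,0,0,0])
# at w5: tcp .5037 .3351 .2863, yaw 104.3
p=np.array([.5045,.3353,.2875]); z=np.array([-.0131,-.0129,-.9998]); a=np.radians(104.3); x=np.array([np.cos(a),np.sin(a),0])
for off in(-.004,0,.004):
  for h in(.0324,.0104): print(off,h,proj(c,[p-h*z+(off+.014)*x,p-h*z+off*x],1).round(1).tolist())
E
```

```text
t 18.625 tcp [0.6501 0.431  0.3449] yaw 123.5 z [ 0.0611  0.0261 -0.9978] lean deg 3.81 j [ 0.48  0.86  1.26  1.91 -0.01  1.47]
0.027039968130140427
[ 224  226   64   71 3534]
-0.004 0.0324 [[252.4, 251.5], [252.5, 279.1]]
-0.004 0.0104 [[252.6, 231.2], [252.6, 256.2]]
0 0.0324 [[252.4, 243.0], [252.5, 271.5]]
0 0.0104 [[252.5, 223.7], [252.6, 249.3]]
0.004 0.0324 [[252.4, 234.3], [252.5, 263.7]]
0.004 0.0104 [[252.5, 216.0], [252.6, 242.2]]
```

Emit:
send_rows --increments '[{"dx": 1.2,"dy": 0.8,"dz": 1,"roll": 0,"claw": -1},{"dx": 2.4,"dy": 1.6,"dz": 2,"roll": 0,"claw": -1},{"dx": 3.6,"dy": 2.4,"dz": 3,"roll": 0,"claw": -1},{"dx": 4.8,"dy": 3.2,"dz": 4,"roll": 0,"claw": -1},{"dx": 6,"dy": 4,"dz": 5,"roll": 0,"claw": -1}]'

```text
clock: 19.25
tcp_pos: [0.6701, 0.4439, 0.351]
orientation: [0.036, 0.472, 0.879, 0.052]
wrist_force: [0.7, -0.1, -0.7]
finger_gap: 0.0267
grip_force: 40.9
```

Emit:
send_rows --increments '[{"dx": 1.2,"dy": 0.8,"dz": 1,"roll": 0,"claw": -1},{"dx": 2.4,"dy": 1.6,"dz": 2,"roll": 0,"claw": -1},{"dx": 3.6,"dy": 2.4,"dz": 3,"roll": 0,"claw": -1},{"dx": 4.8,"dy": 3.2,"dz": 4,"roll": 0,"claw": -1},{"dx": 6,"dy": 4,"dz": 5,"roll": 0,"claw": -1}]'

```text
clock: 19.88
tcp_pos: [0.6914, 0.4576, 0.3608]
orientation: [0.053, 0.471, 0.877, 0.081]
wrist_force: [-0.1, -0.6, -0.2]
finger_gap: 0.0271
grip_force: 40.9
```

```bash
python3 -c "
from h import *
tool()"
```

```text
t 19.875 tcp [0.6914 0.4576 0.3608] yaw 123.5 z [ 0.1688  0.0924 -0.9813] lean deg 11.09 j [0.49 0.85 1.26 1.79 0.   1.47]
```

Leaning outward at about 3.6° per call, and 24.6° is needed.

Emit:
send_rows --increments '[{"dx": 1.2,"dy": 0.8,"dz": 1,"roll": 0,"claw": -1},{"dx": 2.4,"dy": 1.6,"dz": 2,"roll": 0,"claw": -1},{"dx": 3.6,"dy": 2.4,"dz": 3,"roll": 0,"claw": -1},{"dx": 4.8,"dy": 3.2,"dz": 4,"roll": 0,"claw": -1},{"dx": 6,"dy": 4,"dz": 5,"roll": 0,"claw": -1}]'

```text
clock: 20.5
tcp_pos: [0.714, 0.4723, 0.3707]
orientation: [0.07, 0.469, 0.874, 0.11]
wrist_force: [0.1, 0.3, -1.3]
finger_gap: 0.0267
grip_force: 40.9
```

Emit:
send_rows --increments '[{"dx": 1.2,"dy": 0.8,"dz": 1,"roll": 0,"claw": -1},{"dx": 2.4,"dy": 1.6,"dz": 2,"roll": 0,"claw": -1},{"dx": 3.6,"dy": 2.4,"dz": 3,"roll": 0,"claw": -1},{"dx": 4.8,"dy": 3.2,"dz": 4,"roll": 0,"claw": -1},{"dx": 6,"dy": 4,"dz": 5,"roll": 0,"claw": -1}]'

```text
clock: 21.12
tcp_pos: [0.7377, 0.4877, 0.3814]
orientation: [0.087, 0.466, 0.869, 0.14]
wrist_force: [-0.4, -0.0, -0.3]
finger_gap: 0.027
grip_force: 40.9
```

Emit:
send_rows --increments '[{"dx": 1.2,"dy": 0.8,"dz": 1,"roll": 0,"claw": -1},{"dx": 2.4,"dy": 1.6,"dz": 2,"roll": 0,"claw": -1},{"dx": 3.6,"dy": 2.4,"dz": 3,"roll": 0,"claw": -1},{"dx": 4.8,"dy": 3.2,"dz": 4,"roll": 0,"claw": -1},{"dx": 6,"dy": 4,"dz": 5,"roll": 0,"claw": -1}]'

```text
clock: 21.75
tcp_pos: [0.7622, 0.5037, 0.393]
orientation: [0.105, 0.463, 0.863, 0.171]
wrist_force: [0.0, -0.6, 0.1]
finger_gap: 0.027
grip_force: 40.9
```

```bash
python3 -c "
from h import *
tool()"
```

```text
t 21.75 tcp [0.7622 0.5037 0.393 ] yaw 123.3 z [ 0.34    0.1977 -0.9194] lean deg 23.16 j [0.49 0.84 1.26 1.59 0.01 1.48]
```

Emit:
send_rows --increments '[{"dx": 1.2,"dy": 0.8,"dz": 1,"roll": 0,"claw": -1},{"dx": 2.4,"dy": 1.6,"dz": 2,"roll": 0,"claw": -1},{"dx": 0,"dy": 0,"dz": 0,"roll": 0,"claw": -1},{"dx": 0,"dy": 0,"dz": 0,"roll": 0,"claw": -1},{"dx": 0,"dy": 0,"dz": 0,"roll": 0,"claw": -1}]'

```text
clock: 22.38
tcp_pos: [0.763, 0.5042, 0.3938]
orientation: [0.106, 0.463, 0.863, 0.172]
wrist_force: [-0.1, 0.2, -0.2]
finger_gap: 0.0267
grip_force: 40.9
```

```bash
python3 -c "
from h import *
tool()"
```

```text
t 22.375 tcp [0.763  0.5042 0.3938] yaw 123.3 z [ 0.3421  0.1989 -0.9184] lean deg 23.31 j [0.49 0.84 1.26 1.59 0.01 1.48]
```

Emit:
send_rows --increments '[{"dx": 0.6,"dy": 0.4,"dz": 0.5,"roll": 0,"claw": -1},{"dx": 1.2,"dy": 0.8,"dz": 1,"roll": 0,"claw": -1},{"dx": 1.8,"dy": 1.2,"dz": 1.5,"roll": 0,"claw": -1},{"dx": 1.8,"dy": 1.2,"dz": 1.5,"roll": 0,"claw": -1},{"dx": 1.8,"dy": 1.2,"dz": 1.5,"roll": 0,"claw": -1}]'

```text
clock: 23.0
tcp_pos: [0.7784, 0.5144, 0.4039]
orientation: [0.118, 0.46, 0.859, 0.193]
wrist_force: [0.2, -0.3, -0.9]
finger_gap: 0.0269
grip_force: 40.9
```

```bash
python3 -c "
from h import *
tool()"
```

```text
t 23.0 tcp [0.7784 0.5144 0.4039] yaw 123.3 z [ 0.3797  0.2222 -0.898 ] lean deg 26.1 j [0.49 0.84 1.26 1.54 0.02 1.48]
```

Emit:
send_rows --increments '[{"dx": -0.5,"dy": -0.7,"dz": -0.1,"roll": -0.2,"claw": -1},{"dx": -1.4,"dy": -2,"dz": -0.4,"roll": -0.5,"claw": -1},{"dx": -2.4,"dy": -3.6,"dz": -0.7,"roll": -0.8,"claw": -1},{"dx": -3.5,"dy": -5.4,"dz": -1,"roll": -1.1,"claw": -1},{"dx": -4.6,"dy": -7.2,"dz": -1.4,"roll": -1.4,"claw": -1}]'

```text
clock: 23.62
tcp_pos: [0.6623, 0.3331, 0.3691]
orientation: [0.137, 0.542, 0.809, 0.181]
wrist_force: [0.2, -0.9, 0.9]
finger_gap: 0.0268
grip_force: 40.9
```

Emit:
send_rows --increments '[{"dx": -1.1,"dy": -1.8,"dz": -0.4,"roll": -0.3,"claw": -1},{"dx": -2.2,"dy": -3.6,"dz": -0.8,"roll": -0.6,"claw": -1},{"dx": -3.3,"dy": -5.4,"dz": -1.2,"roll": -0.9,"claw": -1},{"dx": -4.4,"dy": -7.2,"dz": -1.6,"roll": -1.2,"claw": -1},{"dx": -5.5,"dy": -9,"dz": -2,"roll": -1.5,"claw": -1}]'

```text
clock: 24.25
tcp_pos: [0.5248, 0.1083, 0.319]
orientation: [0.155, 0.624, 0.748, 0.165]
wrist_force: [0.6, -1.2, -0.1]
finger_gap: 0.0268
grip_force: 40.9
```

Emit:
send_rows --increments '[{"dx": -0.8,"dy": -1.2,"dz": -0.2,"roll": -0.2,"claw": -1},{"dx": -1.6,"dy": -2.4,"dz": -0.4,"roll": -0.5,"claw": -1},{"dx": -2.4,"dy": -3.6,"dz": -0.6,"roll": -0.9,"claw": -1},{"dx": -2.8,"dy": -4.4,"dz": -0.6,"roll": -0.9,"claw": -1},{"dx": -3,"dy": -4.4,"dz": -0.6,"roll": -0.9,"claw": -1}]'

```text
clock: 24.88
tcp_pos: [0.4505, -0.0015, 0.3043]
orientation: [0.165, 0.67, 0.707, 0.155]
wrist_force: [1.0, -0.1, -0.3]
finger_gap: 0.0269
grip_force: 40.9
```

```bash
python3 -c "
from h import *
print(tool()[:,1],get_state()['finger_gap'])"
```

```text
t 24.875 tcp [ 0.4505 -0.0015  0.3043] yaw 92.7 z [ 0.4409 -0.0018 -0.8976] lean deg 26.16 j [-0.26 -0.32 -0.52  0.93  0.11  1.28]
[0.8963123  0.05391104 0.44013391] 0.026907100235302756
```

Emit:
send_rows --increments '[{"dx": -0.8,"dy": 0,"dz": 0,"roll": 0,"claw": -1},{"dx": -1.6,"dy": 0,"dz": 0,"roll": 0,"claw": -1},{"dx": -2.4,"dy": 0,"dz": 0,"roll": 0,"claw": -1},{"dx": -3.2,"dy": 0,"dz": 0,"roll": 0,"claw": -1},{"dx": -4,"dy": 0,"dz": 0,"roll": 0,"claw": -1}]'

```text
clock: 25.5
tcp_pos: [0.3505, 0.0002, 0.3042]
orientation: [0.164, 0.669, 0.708, 0.155]
wrist_force: [0.2, 0.0, -0.8]
finger_gap: 0.0268
grip_force: 40.9
```

```bash
python3 -c "
from h import *
print(tool()[:,1],get_state()['finger_gap'])"
```

```text
t 25.5 tcp [3.505e-01 2.000e-04 3.042e-01] yaw 93.0 z [ 4.407e-01  1.000e-04 -8.976e-01] lean deg 26.15 j [-0.37 -0.54 -0.62  1.07  0.16  1.17]
[0.89615922 0.05737187 0.44000809] 0.026830195950593765
```

The inner limit is too close to the base to use safely, and 26.1° is within about 1° of the estimate, so I'll keep it. Going to the presentation pose, TCP about (0.468,-0.236,0.1875).

Emit:
send_rows --increments '[{"dx": 0.5,"dy": -1,"dz": 0,"roll": 0.05,"claw": -1},{"dx": 1.2,"dy": -2.4,"dz": 0,"roll": 0.1,"claw": -1},{"dx": 2,"dy": -4,"dz": -0.2,"roll": 0.15,"claw": -1},{"dx": 2.8,"dy": -5.6,"dz": -0.8,"roll": 0.2,"claw": -1},{"dx": 3.5,"dy": -7,"dz": -1.5,"roll": 0.23,"claw": -1}]'

```text
clock: 26.12
tcp_pos: [0.4398, -0.1769, 0.2667]
orientation: [0.163, 0.658, 0.719, 0.158]
wrist_force: [-0.6, 0.5, -0.6]
finger_gap: 0.0266
grip_force: 40.9
```

Emit:
send_rows --increments '[{"dx": 0.5,"dy": -1,"dz": -1,"roll": 0,"claw": -1},{"dx": 0.9,"dy": -1.9,"dz": -1.8,"roll": 0,"claw": -1},{"dx": 1.2,"dy": -2.44,"dz": -2.6,"roll": 0,"claw": -1},{"dx": 1.2,"dy": -2.44,"dz": -3.17,"roll": 0,"claw": -1},{"dx": 1.2,"dy": -2.44,"dz": -3.17,"roll": 0,"claw": -1}]'

```text
clock: 26.75
tcp_pos: [0.4683, -0.2354, 0.1858]
orientation: [0.16, 0.658, 0.719, 0.158]
wrist_force: [-0.6, -0.1, -0.7]
finger_gap: 0.0268
grip_force: 40.9
```

```bash
python3 - <<'E'
from st import *
M=tool(); s=get_state(); print(M[:,1].round(3),M[:,0].round(3),s['finger_gap'],s['tcp_pos']+.0401*M[:,2])
for n in('top','scene'):
    c=snap(n,n+'9'); m=cv2.inRange(cv2.cvtColor(c['image'],cv2.COLOR_BGR2HSV),(105,120,30),(125,255,255)); u=proj(c,s['tcp_pos']-.0214*M[:,2])[0]; k=cv2.connectedComponentsWithStats(m)
    print(n,u.round(1),[(a.tolist(),b.round(1).tolist()) for a,b in zip(k[2],k[3]) if 8<a[4]<300 and np.hypot(*(b-u))<40])
p=P+[-.0014,0,0]
for t in(.42,.435,.45): print('aim',t,W(p,[.2-.21*np.cos(t),0,.24-.21*np.sin(t)]).round(4))
E
```

```text
t 26.75 tcp [ 0.4683 -0.2354  0.1858] yaw 94.8 z [ 0.438   0.016  -0.8988] lean deg 26.0 j [-0.81 -0.03 -0.57  0.72  0.34  0.72]
[0.895 0.085 0.438] [-0.083  0.996 -0.023] 0.026800734619693158 [ 0.48584963 -0.23471098  0.14976415]
top [341.1 219.4] []
scene [175.1 144.8] [([177, 140, 3, 8, 15], [177.8, 143.3])]
aim 0.42 [[ 0.4842 -0.2365  0.1544]]
aim 0.435 [[ 0.4855 -0.2364  0.1515]]
aim 0.45 [[ 0.4869 -0.2363  0.1487]]
```

Emit:
send_rows --increments '[{"dx": 0,"dy": -0.04,"dz": 0.03,"roll": 0,"claw": -1},{"dx": 0,"dy": -0.04,"dz": 0.03,"roll": 0,"claw": -1},{"dx": 0,"dy": -0.04,"dz": 0.03,"roll": 0,"claw": -1},{"dx": 0,"dy": -0.04,"dz": 0.03,"roll": 0,"claw": -1},{"dx": 0,"dy": -0.04,"dz": 0.03,"roll": 0,"claw": -1}]'

```text
clock: 27.48
tcp_pos: [0.4685, -0.2376, 0.188]
orientation: [0.162, 0.658, 0.719, 0.158]
wrist_force: [0.2, 1.1, -1.4]
finger_gap: 0.0271
grip_force: 40.9
```

```bash
python3 - <<'E'
from h import *
def blob(c):
    m=cv2.inRange(cv2.cvtColor(c['image'],cv2.COLOR_BGR2HSV),(105,150,30),(125,255,255))[200:310,200:310]; k=cv2.connectedComponentsWithStats(m); i=1+np.argmax(k[2][1:,4]); return k[2][i],k[3][i].round(1)
print(blob(load('w5')),blob(snap('wrist','w9')))
M=tool(); s=get_state(); print(s['tcp_pos']+.0401*M[:,2],s['qvel'].round(3),s['wrist_force'],s['grip_force'])
print(hand_in())
E
```

```text
(array([  23,   26,   65,   71, 3546], dtype=int32), array([55.2, 62.7])) (array([  23,   27,   65,   71, 3543], dtype=int32), array([55.1, 63. ]))
t 27.525 tcp [ 0.4685 -0.2376  0.188 ] yaw 94.7 z [ 0.44    0.0137 -0.8979] lean deg 26.12 j [-0.82 -0.03 -0.57  0.72  0.34  0.72]
[ 0.48614299 -0.23700897  0.15194838] [-0.002  0.002 -0.     0.001  0.002  0.   ] [-0.6363635   0.08950313 -0.1527034 ] 40.93213140964508
the job is handed in; nothing more can be done
None
```

I pressed the start button until it bottomed out and released it, then handed in at 27.5 s with the tall flask held still, within 1 mm of my estimated presentation point; it leans 26.1° against an estimated camera tilt of 25° ± 1°, and I did not check the final pose in a viewed picture.

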